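# Lock the casting on its arbor with a linchpin

### The arm

A 6-joint arm with a two-finger parallel gripper is mounted at the origin on the work surface. World frame = base frame: x ahead of the robot, y to its left, z up, the work surface at z = 0. Lengths are in mm, angles in degrees, forces in N, time in s.
With the tool pointing down it reaches from about 350 to 775 mm from the base axis. Payload 7.3 kg.
Tool frame: the origin (TCP) lies midway between the tips of the shut fingers; the grasp point (between the pads) lies 19 mm behind it; y points along the fingers, z is the direction in which the jaws open and shut, and the axes are right-handed (so a half turn about y gives the same grasp; the last joint's range is limited). The gripper opens to 92 mm and grips with 3 to 60 N. Pads are 19 mm wide; open, the fingers measure 130 mm over their backs; the gripper's body (75 mm by 190 mm) begins 47 mm behind the grasp point.
Start: joints at [59.244, 19.595, 87.324, -0, 73.075, -8.365], TCP at [199.975, 485.443, 226.741] pointing down, gripper open.
Joint ranges: [-145.02, 145.02], [-44.19, 115.74], [2.07, 154.8], [-57.11, 237.11], [16.16, 152.29], [-177.93, 177.93]. Speed limits (degrees/s): [147.25, 147.25, 180, 180, 180, 180].

### API

Orientations are given as [roll, pitch, yaw] about the fixed x, y, z axes, in that order (R = Rz(yaw) Ry(pitch) Rx(roll)).
In Python, from bench import robot gives the robot as it stands.
- The arm moves only by the shell command python3 -m creep 'ROWS' [OPENING] [FORCE]. ROWS is JSON, a list of rows, each a list of 6 numbers: the shift along the tool's x, y, z each as a share of 30 cm, from -1 to 1, then the turn, a rotation vector about the tool's x, y, z each as a share of 0.1 rad, from -1 to 1. In form: [[x, y, z, rx, ry, rz], ...]. A call has 1 to 8 rows; each row shifts and turns the pose as measured when the row begins, along the tool's axes as they then stand; what a row does not reach is not made up. A row lasts 1/12 s, in which the tool goes at most 41.7 mm and 7.16 degrees, less where a joint would pass 70% of its speed; a pose out of reach is approached as far as the arm can. A call with a number of a shift or a turn outside -1 to 1 is refused whole. A call with a gripper value outside its range is refused whole. OPENING is the closure in counts, from 0 (fully open) to 255 (shut), set as the call begins (- or left out, the last holds). The fingers move at their own pace and stop on an object; FORCE is the grip in N (left out, the last holds). Time passes only in rows, so rows that do not move let the fingers close. It gives the time, the measured TCP pose, the force and the opening at its end, in the units of the state.
- robot.observe(): the state, without advancing time (a new reading comes with each control period).
- robot.camera(name): name is "scene" or "top"; returns a dict with "frame" (400x640x3 uint8, red, green, blue), "camera_matrix" (3x3 intrinsics, pixels), "k1" (the pictures are not rectified: a ray, as slopes to the right and down, at radius r is drawn at 1 + k1 r^2 times it, then the intrinsics apply), "rvec" (rotation vector, rad) and "tvec" (3), from world to camera coordinates, as OpenCV has them. Camera axes: x right, y down, z forward; pixel columns grow to the right and rows downward; lengths in mm; the calibration is good to about 2 mm. A picture is of the moment at which its call begins. There is no depth.
- robot.hand_in(): hands the job in, once; it reports no verdict.
The state is a dict: "time_s": time; "joint_pos": joint angles; "joint_velocities": joint speeds; "tau": joint torques, N m; "position": TCP position; "tool_rot": TCP orientation; "contact_force": force on the tool from outside, world axes, zero at the start; "moment": the same for the moment, N m; "opening": finger opening in mm.
Only numpy, scipy, OpenCV 4.12 (cv2) and the standard library are available. Lean on these libraries where they do the work, as an engineer would, in place of code of your own. Each camera call takes 0.05 s, during which the arm holds its last target.

### The job

Take the linchpin out of its holder and push it straight down through the cross hole in the end of the arbor until its flange sits fully home, with its wire ring pointing off the arbor's free end. The hole may lie as much as a centimetre or so along the arbor from where it is measured, so feel for it lightly and do not force the pin; then swing the ring down over the arbor's end until it hangs fully home alongside the pin. Let go, and leave the other things on the bench where they are.

Things in the scene. Friction and masses are not known exactly. Their poses are not given: they have to be found in the camera images.
- stand: Dark steel holding stand, fixed. Origin on the bench top, plumb under the nominal hole; x points level along the arbor to its free end, y across, z up. Base plate 12 high, x -145 to +25, 110 wide; upright at x -130 to -100, 138 high, 80 wide. Steel arbor along x carries an aluminium casting, x -86 to -42, radius up to 30. Free air beside and under the arbor's squared end.
- hole_nominal (a point): NOMINAL centre of the cross hole's mouth, on the flat top of the arbor's squared end, 115 above the bench (axes as the stand's). Squared end: 26 wide, 24 deep, x -30 to +22 from here. Vertical through hole, 11.5 wide, 1.5 chamfer. The real hole, with the whole squared end, is clamped several mm off, up to 14 mm either way along x from here (not measured), but not off in y.
- hole_ball (a point): A spring ball in the hole's wall, 13 below the arbor's top (nominal place, shifted along x with the hole). It stands out into the hole, so the pin will not drop in: push it past the ball with about 3 to 10 N; friction then holds it. Keep pushes on the arbor below 25 N; it does not slide under such a push.
- pin: Steel linchpin standing in the holder, 87 high, about 0.15 kg. Origin: centre of its flange's underside, z up; seated, the flange (22 wide, 6 thick) lies on the arbor. Below: shank 10 diameter, 42 long, last 3 tapered to 7. Above: square grip block 16 x 16 up to z +45, grip it above z +15. Cross barrel along y at z +8, 11 thick, 42 long: the ring's hinge. The open ring points to +x.
- ring (a joint): Hinge of the wire ring on the pin, about the pin's y axis at z = +8. 0: the ring stands level, at a right angle to the pin, towards the pin's +x; negative: raised; grows as it swings down; 1.57 (its stop): it hangs down in the plane of the shank. Starts between -0.25 and 0.1. It stays where it is left, by friction of 0.06 N m.
- ring_bow (a point): The middle of the far bow of the wire ring, 59.5 from the hinge axis. The ring is a long U of 5 thick wire: two straight arms at the pin's y = -23.5 and +23.5, 36 long, joined by a half circle; 42 clear between the arms, so that the 26 wide arbor end passes through the ring.
- holder: Black plastic holder block, 56 x 56, 52 high, on a 90 x 75 x 6 foot, fixed to the bench. Origin under its centre, z up. The pin's shank hangs loosely (3 on either side) in the 16 wide hole in the middle of its top, the flange on the top.
- casting: Bystander: aluminium cup casting with a black rubber foot, 76 across, 58 high, origin under its centre. Leave it alone.
- oiler: Bystander: white plastic bottle, 48 diameter, 110 high, origin under its centre. Leave it alone.
- spanner: Bystander: steel open-ended spanner lying flat on the bench, origin under its middle. Leave it alone.
There are look-alikes about, which are no part of the job. Leave any brown or red look-alike of the pin alone.

How it is judged:
By the outcome, as a careful person would: the job done as asked, in the order asked, and still so for the second after the job is handed in, with the robot touching nothing.
It also fails if it takes over 61 s, if anything falls off the work surface, if the arm or the gripper's body presses on something with over 40 N, if the wrist force passes 120 N, or if a joint passes its speed limit or range.

## Working session

There is one attempt and no reset: what is moved stays moved. The work goes in short steps, Python scripts to look and compute and a shell command to move; the robot and the scene stay as the last step left them, time stands still between calls to the robot, and variables do not carry over. Pictures are saved under pics/ and viewed, and the job is handed in when it is done.

```bash
ls; mkdir -p pics
python3 - <<'E'
from bench import robot
import cv2,json,numpy as np
s=robot.observe(); print({k:np.round(v,3).tolist() for k,v in s.items()})
for n in("scene","top"):
    c=robot.camera(n); cv2.imwrite(f"pics/{n}0.png",c["frame"][:,:,::-1])
    np.save(f"pics/{n}0.npy",c["frame"])
    print(n,c["camera_matrix"],c["k1"],c["rvec"],c["tvec"])
E
```

```text
pics
{'time_s': 0.0, 'joint_pos': [59.243, 19.638, 87.377, 0.001, 73.074, -8.365], 'joint_velocities': [-0.029, 0.028, 0.013, 0.006, -0.043, -0.044], 'tau': [-0.0, -43.124, -24.422, 0.072, 0.056, -0.0], 'position': [199.761, 485.075, 226.032], 'tool_rot': [-90.088, 0.014, -22.393], 'contact_force': [0.583, -0.208, 0.935], 'moment': [-0.023, 0.037, 0.005], 'opening': 92.162}
scene [[378.1178488    0.         324.11828274]
 [  0.         378.1178488  200.18115275]
 [  0.           0.           1.        ]] -0.004508637856347481 [ 2.41567431  0.99947139 -0.27665893] [-357.23766038 -298.22368203 1106.12264109]
top [[466.87978936   0.         319.63118075]
 [  0.         466.87978936 203.67805152]
 [  0.           0.           1.        ]] 0.031248522912051296 [ 2.1681407  -2.11479395  0.22752201] [ -70.71557577  537.88958927 1003.20223366]
```

View pics/scene0.png

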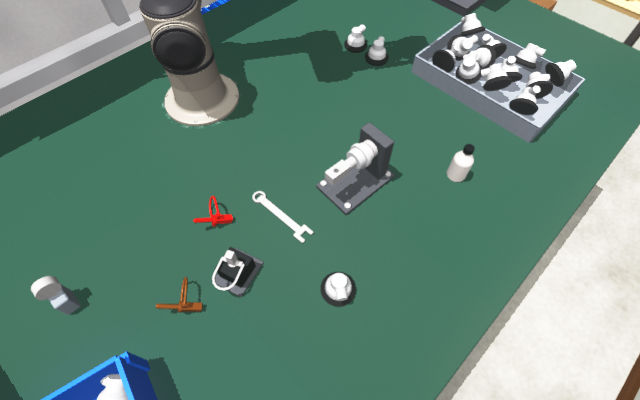

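View pics/top0.png

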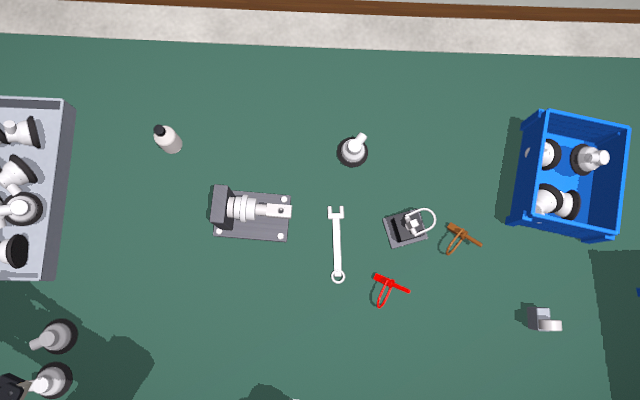

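The scene view shows the stand at (355,170), the holder with the steel pin at (236,265), and the brown and red look-alikes nearby. In the top view the stand is at (250,212) and the holder at (408,226). I'll write helpers and zoom in.

```bash
cat > h.py <<'E'
import numpy as np,cv2
from bench import robot
from scipy.spatial.transform import Rotation as Rn
CAL={}
def cal(n):
    if n not in CAL:
        import os,pickle
        f=f"pics/cal_{n}.pkl"
        if os.path.exists(f): CAL[n]=pickle.load(open(f,"rb"))
        else:
            c=robot.camera(n); CAL[n]=(np.array(c["camera_matrix"]),c["k1"],np.array(c["rvec"],float).ravel(),np.array(c["tvec"],float).ravel()); pickle.dump(CAL[n],open(f,"wb"))
    return CAL[n]
def ray(n,u,v):
    K,k1,r,t=cal(n)
    p=cv2.undistortPoints(np.array([[[u,v]]],float),K,np.array([k1,0,0,0,0.]))[0,0]
    R=cv2.Rodrigues(r)[0]; return -R.T@t, R.T@np.array([p[0],p[1],1.])
def onz(n,u,v,z):
    o,d=ray(n,u,v); return o+d*(z-o[2])/d[2]
def proj(n,P):
    K,k1,r,t=cal(n); return cv2.projectPoints(np.array(P,float).reshape(-1,1,3),r,t,K,np.array([k1,0,0,0,0.]))[0][:,0]
def tri(a,b):
    (o1,d1),(o2,d2)=ray(*a),ray(*b)
    d1=d1/np.linalg.norm(d1);d2=d2/np.linalg.norm(d2)
    s=np.linalg.lstsq(np.stack([d1,-d2],1),o2-o1,rcond=None)[0]
    p,q=o1+s[0]*d1,o2+s[1]*d2
    return (p+q)/2,np.linalg.norm(p-q)
def crop(n,name,u0,v0,w,h,k,frame=None):
    f=robot.camera(n)["frame"] if frame is None else frame
    c=f[v0:v0+h,u0:u0+w,::-1]
    cv2.imwrite(f"pics/{name}.png",cv2.resize(c,None,fx=k,fy=k,interpolation=cv2.INTER_CUBIC))
def pix(u0,v0,k,x,y): return u0+(x+.5)/k-.5, v0+(y+.5)/k-.5
def st():
    s=robot.observe(); print(round(s["time_s"],2),np.round(s["position"],1),np.round(s["tool_rot"],2),"F",np.round(s["contact_force"],1),"M",np.round(s["moment"],2),"op",round(s["opening"],1)); return s
E
python3 - <<'E'
from h import *
for n in("scene","top"):
    cal(n)
a=np.load("pics/scene0.npy");b=np.load("pics/top0.npy")
crop("top","t_stand",200,170,110,80,7,b)
crop("top","t_pin",370,195,80,60,9,b)
crop("scene","s_stand",305,110,110,110,5,a)
crop("scene","s_pin",200,235,80,70,8,a)
E
```

```text
(no output)
```

View pics/t_stand.png

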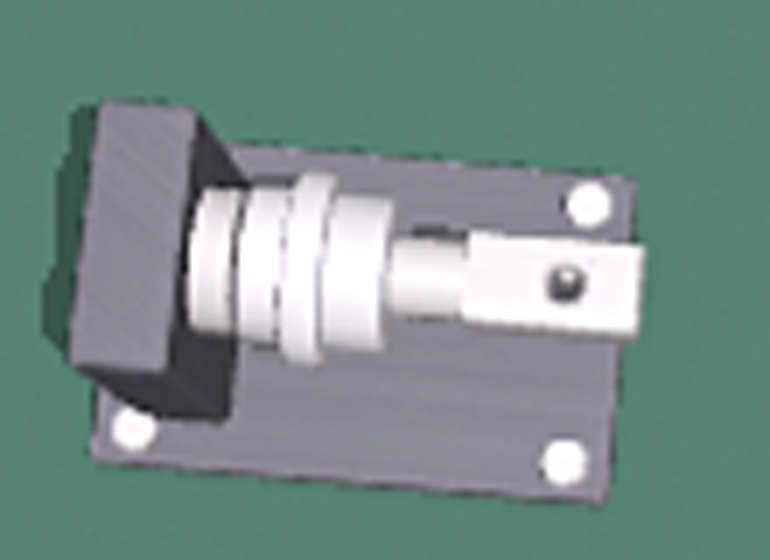

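View pics/t_pin.png

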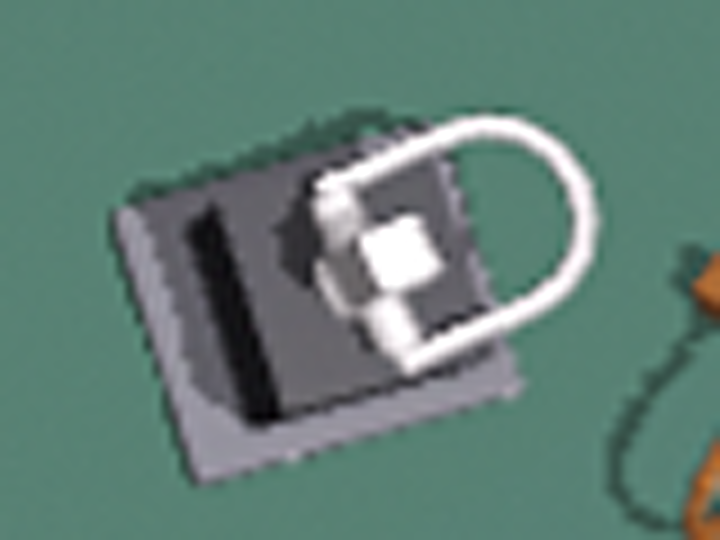

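View pics/s_stand.png

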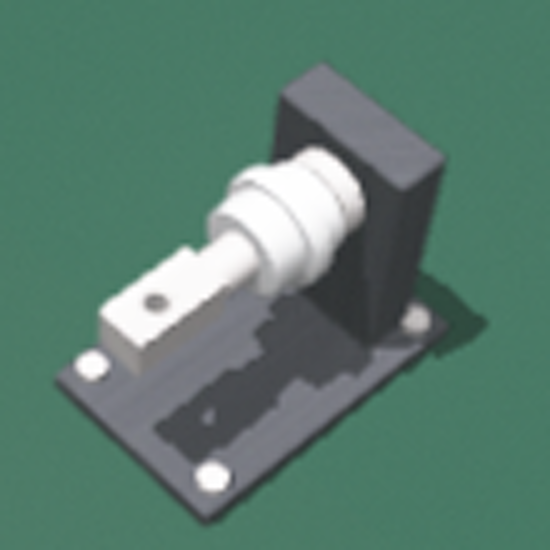

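View pics/s_pin.png

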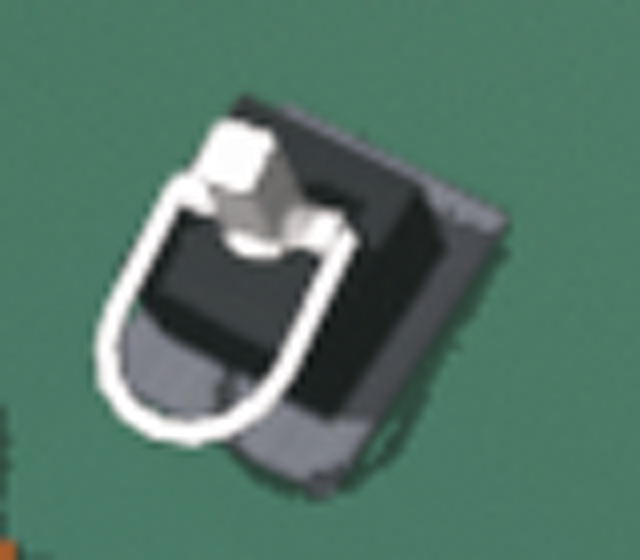

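Run:
```python
from h import *
T=lambda x,y:("top",*pix(200,170,7,x,y)); S=lambda x,y:("scene",*pix(305,110,5,x,y))
f=lambda a:np.round(a,1)
print("hole tri",[f(q) for q in tri(T(566,285),S(156,302))], "top z115",f(onz(*T(566,285),115)),"scene",f(onz(*S(156,302),115)))
for nm,p in dict(e1=(642,245),e2=(637,338),e3=(462,330),e4=(468,232)).items(): print(nm,f(onz(*T(*p),115)))
for nm,p in dict(e1=(100,312),e2=(140,345)).items(): print("sc",nm,f(onz(*S(*p),115)))
for nm,p in dict(b1=(637,180),b2=(606,503),b3=(93,462)).items(): print(nm,f(onz(*T(*p),12)))
for nm,p in dict(b1=(55,380),b2=(207,522),b3=(447,325)).items(): print("sc",nm,f(onz(*S(*p),12)))
for nm,p in dict(u1=(102,100),u2=(195,107),u3=(165,370),u4=(70,360)).items(): print("upr",nm,f(onz(*T(*p),138)))
T=lambda x,y:("top",*pix(370,195,9,x,y)); S=lambda x,y:("scene",*pix(200,235,8,x,y))
print("pin top tri",[f(q) for q in tri(T(400,253),S(236,155))],f(onz(*T(400,253),97)),f(onz(*S(236,155),97)))
for p in [(358,236),(415,214),(442,270),(385,293)]: print("sq",f(onz(*T(*p),97)))
for p in [(330,185),(408,363)]: print("barrel end",f(onz(*T(*p),63)))
for a,b in [((330,185),(345,238)),((408,363),(185,185))]: print("bar tri",[f(q) for q in tri(T(*a),S(*b))])
print("foot corners top z6",[f(onz(*T(*p),6)) for p in [(115,210),(200,482),(522,388)]])
print("bow",[f(q) for q in tri(T(588,240),S(165,432))])
```

```text
hole tri [array([511.7,  27.2, 113.8]), np.float64(1.0)] top z115 [511.2  26.7 115. ] scene [512.5  26.9 115. ]
e1 [524.    4.4 115. ]
e2 [495.7   4.9 115. ]
e3 [496.7  57.2 115. ]
e4 [526.5  56.7 115. ]
sc e1 [498.9   5.7 115. ]
sc e2 [523.6   5.5 115. ]
b1 [564.4  10.   12. ]
b2 [456.1  16.6  12. ]
b3 [465.4 184.1  12. ]
sc b1 [460.2  14.2  12. ]
sc b2 [568.2   8.5  12. ]
sc b3 [575.6 177.1  12. ]
upr u1 [558.7 163.5 138. ]
upr u2 [557.5 136.3 138. ]
upr u3 [479.2 140.5 138. ]
upr u4 [481.4 167.9 138. ]
pin top tri [array([ 495.7, -259.3,   95. ]), np.float64(1.5)] [ 495.1 -259.5   97. ] [ 497.1 -258.9   97. ]
sq [ 498.9 -249.5   97. ]
sq [ 504.6 -263.3   97. ]
sq [ 491.3 -269.5   97. ]
sq [ 485.4 -255.8   97. ]
barrel end [ 516.6 -250.4   63. ]
barrel end [ 472.8 -269.1   63. ]
bar tri [array([ 517.1, -249.9,   62. ]), np.float64(1.7)]
bar tri [array([ 474.1, -269.5,   57. ]), np.float64(2.3)]
foot corners top z6 [array([ 517.7, -206.5,    6. ]), array([ 447.4, -228.3,    6. ]), array([ 473.9, -312.3,    6. ])]
bow [array([ 511.4, -316.4,   35.8]), np.float64(12.3)]
```

The two views agree to 1–2 mm:

| Item | Measurement |
|---|---|
| Hole | About (512, 27, 115), roughly 10 mm past nominal toward the free end |
| Stand x axis | About -93° |
| Pin | (496, -259) |
| Pin x axis | About -66° |

Now I'll move toward the pin.

```bash
python3 -m creep '[[0.09,0,-0.093,0,0.95,0],[0.099,0,-0.084,0,0.95,0],[0.106,0,-0.075,0,0.95,0],[0.113,0,-0.064,0,0.95,0],[0.118,0,-0.053,0,0.95,0],[0.123,0,-0.042,0,0.95,0],[0.126,0,-0.03,0,0.95,0],[0.129,0,-0.018,0,0.95,0]]' 80 20; python3 -c "
from h import *
s=st();P=np.array(s['position']);R=Rn.from_euler('xyz',s['tool_rot'],degrees=True)
print(R.inv().apply(np.array([496,-259.2,120])-P)/300, R.as_matrix()[:,2])"
```

```text
time_s: 0.87
position: [312.0, 189.1, 223.8]
tool_rot: [-90.1, 0.0, -67.1]
contact_force: [1.2, 0.8, -0.0]
opening: 63.2
0.87 [312.  189.1 223.8] [-9.006e+01  4.000e-02 -6.707e+01] F [ 1.2  0.8 -0. ] M [-0.09 -0.01 -0.05] op 63.2
[ 1.61539524  0.34478256 -0.01717807] [ 0.92095577  0.38966588 -0.00099008]
```

```bash
python3 -m creep '[[0.13,0.01,-0.002,0,0,0],[0.13,0.01,-0.002,0,0,0],[0.13,0.01,-0.002,0,0,0],[0.13,0.01,-0.002,0,0,0],[0.13,0.01,0,0,0,0],[0.13,0.01,0,0,0,0],[0.13,0.01,0,0,0,0],[0.13,0.01,0,0,0,0]]'; python3 -c "
from h import *
s=st();P=np.array(s['position']);R=Rn.from_euler('xyz',s['tool_rot'],degrees=True)
print(R.inv().apply(np.array([496,-259.2,120])-P)/300, R.as_matrix()[:,2])"
```

```text
time_s: 1.53
position: [431.5, -115.8, 200.6]
tool_rot: [-89.7, -0.1, -67.5]
contact_force: [0.3, 0.6, -0.3]
opening: 63.1
1.53 [ 431.5 -115.8  200.6] [-8.972e+01 -6.000e-02 -6.749e+01] F [ 0.3  0.6 -0.3] M [-0.05  0.04  0.03] op 63.1
[0.52350954 0.26930768 0.01420827] [0.92379909 0.38284623 0.00489962]
```

```bash
python3 -m creep '[[0.12,0.02,0.006,0,-0.25,0],[0.12,0.02,0.004,0,0,0],[0.12,0.02,0.002,0,0,0],[0.1,0.02,0.002,0,0,0],[0.06,0.02,0,0,0,0],[0.02,0,0,0,0,0],[0,0,0,0,0,0]]' 110
python3 - <<'E'
from h import *
s=st();P=np.array(s['position']);R=Rn.from_euler('xyz',s['tool_rot'],degrees=True)
print(R.inv().apply(np.array([496,-259.2,70])-P)/300, R.as_matrix()[:,2])
crop("scene","s_a",170,180,130,130,5)
crop("top","t_a",340,160,140,110,5)
E
```

```text
time_s: 2.12
position: [502.8, -279.0, 166.4]
tool_rot: [-89.8, -0.1, -66.5]
contact_force: [-0.7, 0.6, -0.7]
opening: 51.9
2.12 [ 502.8 -279.   166.4] [-8.976e+01 -7.000e-02 -6.652e+01] F [-0.7  0.6 -0.7] M [-0.03  0.05  0.01] op 51.9
[-0.0701446   0.32140504  0.00411073] [0.91718625 0.3984365  0.00421202]
```

View pics/s_a.png

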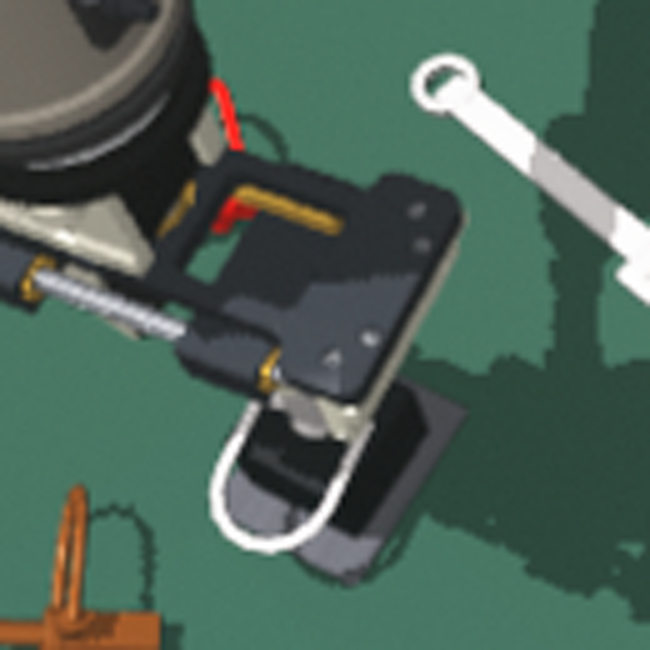

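View pics/t_a.png

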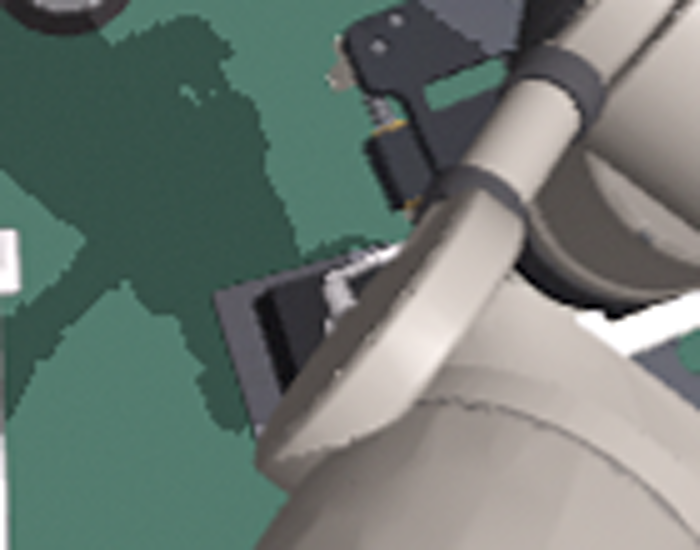

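The hand is over the holder but overshot along x by about 21 mm. I'll correct that and then descend.

```bash
python3 -m creep '[[-0.05,0.03,0.003,0,-0.1,0],[-0.02,0.06,0.001,0,0,0],[0,0.07,0,0,0,0],[0,0.07,0,0,0,0],[0,0.04,0,0,0,0],[0,0,0,0,0,0]]'
python3 - <<'E'
from h import *
s=st();P=np.array(s['position']);R=Rn.from_euler('xyz',s['tool_rot'],degrees=True)
print(R.inv().apply(np.array([496,-259.2,70])-P)/300, R.as_matrix()[:,2])
crop("scene","s_b",190,220,90,80,7)
E
```

```text
time_s: 2.72
position: [494.8, -248.3, 89.2]
tool_rot: [-89.5, -0.3, -65.4]
contact_force: [0.4, 0.5, 0.3]
opening: 52.2
2.72 [ 494.8 -248.3   89.2] [-89.52  -0.3  -65.41] F [0.4 0.5 0.3] M [-0.04 -0.01  0.01] op 52.2
[ 0.03441761  0.06397074 -0.01200834] [0.90922915 0.41621107 0.00840877]
```

View pics/s_b.png

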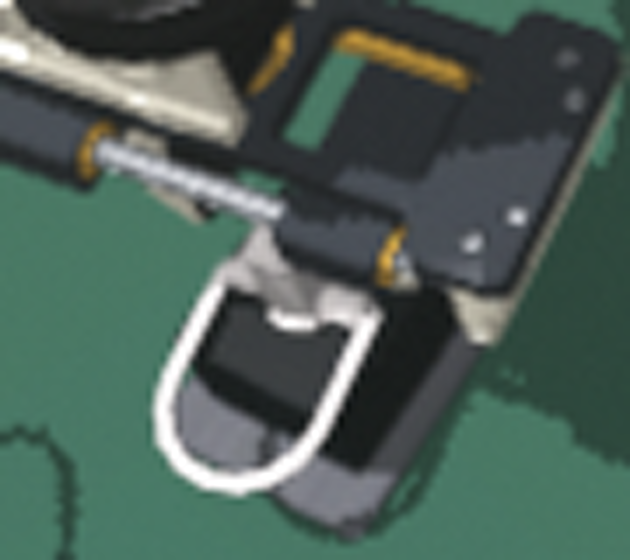

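```bash
python3 -m creep '[[0.025,0,-0.008,-0.08,0,0],[0.01,0.02,-0.004,0,0,0],[0,0.025,0,0,0,0],[0,0.015,0,0,0,0],[0,0,0,0,0,0]]'
python3 - <<'E'
from h import *
s=st();P=np.array(s['position']);R=Rn.from_euler('xyz',s['tool_rot'],degrees=True)
print(R.inv().apply(np.array([496,-259.2,70])-P)/300, R.as_matrix()[:,2])
E
```

```text
time_s: 3.18
position: [498.7, -260.6, 76.0]
tool_rot: [-89.8, -0.8, -65.3]
contact_force: [-0.1, 0.4, 0.0]
opening: 52.0
3.18 [ 498.7 -260.6   76. ] [-89.75  -0.76 -65.28] F [-0.1  0.4  0. ] M [-0.06  0.07 -0.03] op 52.0
[-0.0081052   0.01992151 -0.00624227] [0.90832515 0.41824238 0.00432732]
```

```bash
python3 -m creep '[[-0.008,0.014,-0.006,0,0,0.13],[0,0.006,0,0,0,0],[0,0,0,0,0,0]]'
python3 - <<'E'
from h import *
s=st();P=np.array(s['position']);R=Rn.from_euler('xyz',s['tool_rot'],degrees=True)
print(R.inv().apply(np.array([496,-259.2,70])-P)/300, R.as_matrix()[:,2])
crop("scene","s_c",190,220,90,80,7)
E
```

```text
time_s: 3.43
position: [495.8, -259.2, 69.4]
tool_rot: [-89.7, 0.1, -65.3]
contact_force: [0.5, 1.0, 0.4]
opening: 52.2
3.43 [ 495.8 -259.2   69.4] [-8.975e+01  7.000e-02 -6.530e+01] F [0.5 1.  0.4] M [-0.03  0.04  0.03] op 52.2
[ 0.00042132 -0.00215979  0.00073087] [0.9084951  0.41787257 0.00437911]
```

View pics/s_c.png

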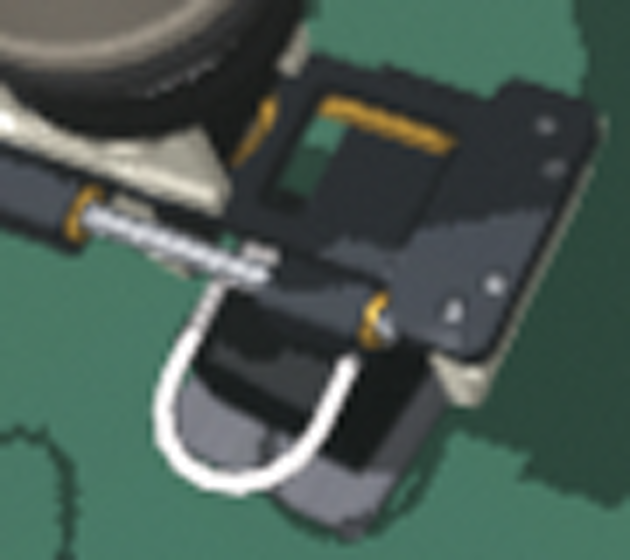

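```bash
python3 -m creep '[[0,0,0,0,0,0],[0,0,0,0,0,0],[0,0,0,0,0,0],[0,0,0,0,0,0],[0,0,0,0,0,0],[0,0,0,0,0,0]]' 255 40; python3 -c "
from h import *
st()"
```

```text
time_s: 3.98
position: [495.9, -259.3, 70.0]
tool_rot: [-89.7, 0.0, -65.3]
contact_force: [-0.2, -0.7, -0.2]
opening: 16.8
3.98 [ 495.9 -259.3   70. ] [-8.973e+01  3.000e-02 -6.530e+01] F [-0.2 -0.7 -0.2] M [-0.07  0.01  0.04] op 16.8
```

```bash
python3 -m creep '[[0,-0.04,0,0,0,0],[0,-0.07,0,0,0,0],[0,-0.09,0,0,0,0],[0,-0.1,0,0,0,0],[0,-0.08,0,0,0,0],[0,-0.03,0,0,0,0],[0,0,0,0,0,0]]'
python3 - <<'E'
from h import *
s=st();P=np.array(s['position']);R=Rn.from_euler('xyz',s['tool_rot'],degrees=True)
print(R.inv().apply(np.array([512,27,205])-P)/300, R.as_matrix()[:,2])
crop("scene","s_d",150,180,130,120,5)
E
```

```text
time_s: 4.57
position: [494.1, -258.6, 194.5]
tool_rot: [-89.9, 0.4, -65.3]
contact_force: [0.5, -0.3, -2.4]
opening: 15.5
4.57 [ 494.1 -258.6  194.5] [-89.93   0.38 -65.3 ] F [ 0.5 -0.3 -2.4] M [-0.05  0.06  0.03] op 15.5
[-0.8400134  -0.02881011  0.45201833] [0.90849172 0.41790091 0.0012731 ]
```

View pics/s_d.png

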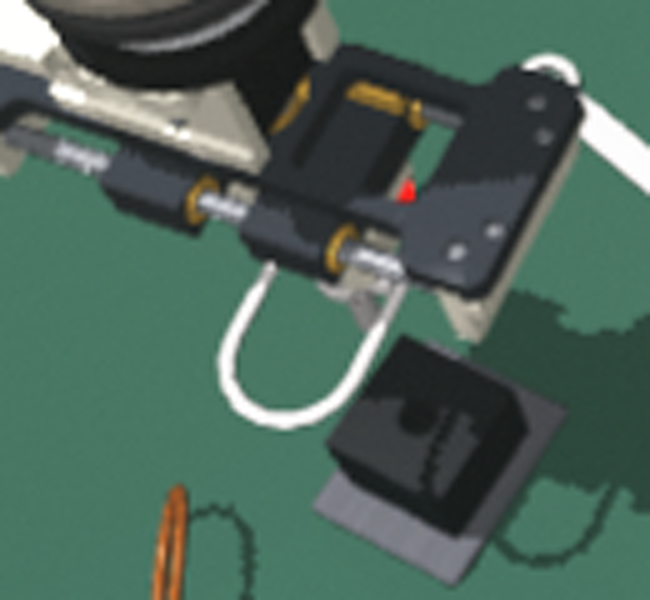

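```bash
python3 -m creep '[[-0.07,-0.01,0.038,0,0.7,0],[-0.1,-0.01,0.045,0,0.7,0],[-0.103,-0.01,0.038,0,0.7,0],[-0.105,-0.01,0.031,0,0.7,0],[-0.107,0,0.023,0,0.7,0],[-0.109,0,0.016,0,0.6,0],[-0.1,0,0.008,0,0.3,0],[-0.06,0,0,0,0,0]]'
python3 - <<'E'
from h import *
s=st();P=np.array(s['position']);R=Rn.from_euler('xyz',s['tool_rot'],degrees=True)
print(R.inv().apply(np.array([512,27,205])-P)/300, R.as_matrix()[:,2])
E
```

```text
time_s: 5.28
position: [503.8, -15.7, 191.5]
tool_rot: [-91.5, 0.8, -92.4]
contact_force: [-0.6, 0.7, -1.2]
opening: 15.8
5.28 [503.8 -15.7 191.5] [-91.47   0.78 -92.37] F [-0.6  0.7 -1.2] M [-0.1   0.05 -0.01] op 15.8
[-0.14378819 -0.04356367  0.02036949] [ 0.99883109 -0.04098676 -0.02562297]
```

```bash
python3 -m creep '[[0,-0.02,0.01,0.24,0.1,-0.12],[-0.04,-0.01,0.01,0,0,0],[-0.06,0,0,0,0,0],[-0.03,0,0,0,0,0],[0,0,0,0,0,0],[0,0,0,0,0,0]]'
python3 - <<'E'
from h import *
s=st();P=np.array(s['position']);R=Rn.from_euler('xyz',s['tool_rot'],degrees=True)
print(R.inv().apply(np.array([512,27,190])-P)/300, R.as_matrix()[:,2])
crop("scene","s_e",270,80,130,120,5)
crop("top","t_e",200,140,130,110,5)
E
```

```text
time_s: 5.78
position: [508.0, 27.2, 192.0]
tool_rot: [-90.8, 0.0, -92.7]
contact_force: [0.2, 0.3, -1.7]
opening: 15.5
5.78 [508.   27.2 192. ] [-9.079e+01  2.000e-02 -9.267e+01] F [ 0.2  0.3 -1.7] M [-0.09  0.04 -0.  ] op 15.5
[8.23635123e-05 6.41146064e-03 1.33052923e-02] [ 0.99882296 -0.04652914 -0.01370154]
```

View pics/s_e.png

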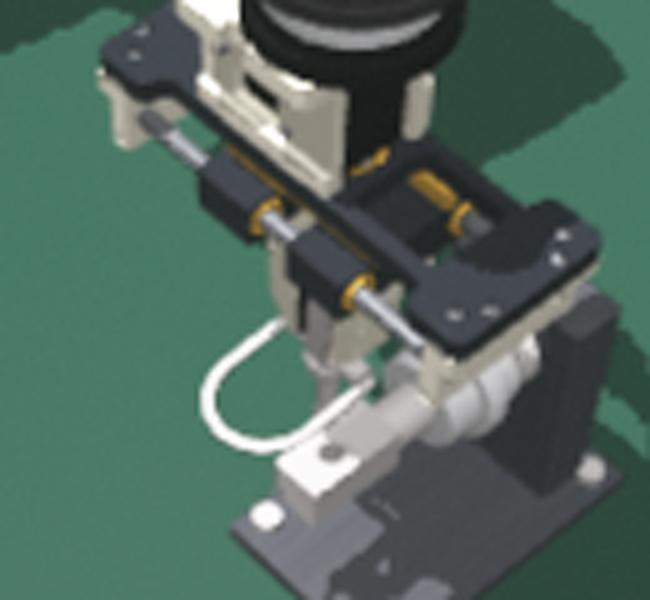

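View pics/t_e.png

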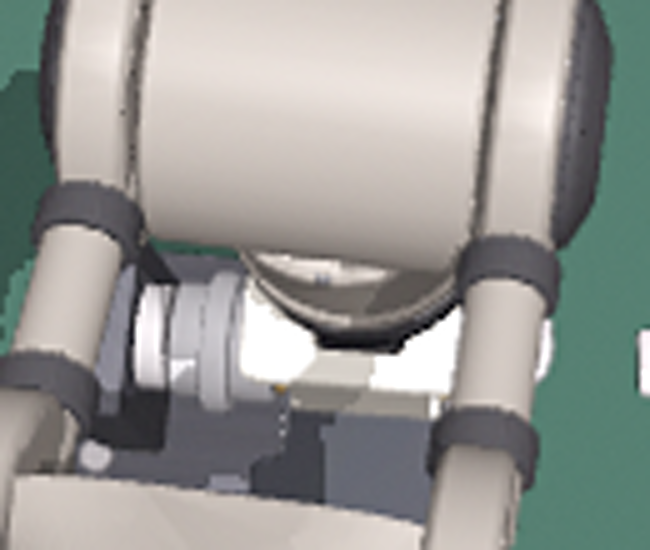

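```bash
python3 -m creep '[[0,0,0.012,0.13,0.05,0],[0,0.01,0.001,0,0,0],[0,0.015,0,0,0,0],[0,0.01,0,0,0,0],[0,0,0,0,0,0],[0,0,0,0,0,0]]'
python3 - <<'E'
from h import *
s=st();P=np.array(s['position']);R=Rn.from_euler('xyz',s['tool_rot'],degrees=True)
print(R.inv().apply(np.array([512,27,175])-P)/300, R.as_matrix()[:,2])
crop("scene","s_f",300,130,80,70,8)
E
```

```text
time_s: 6.38
position: [512.5, 23.2, 180.1]
tool_rot: [-90.0, -0.0, -93.3]
contact_force: [-0.2, 0.5, -2.1]
opening: 15.8
6.38 [512.5  23.2 180.1] [-8.995e+01 -3.000e-02 -9.329e+01] F [-0.2  0.5 -2.1] M [-0.03  0.01  0.  ] op 15.8
[-0.01271381  0.01693499 -0.00226396] [ 9.98351667e-01 -5.73874907e-02  7.90706558e-04]
```

View pics/s_f.png

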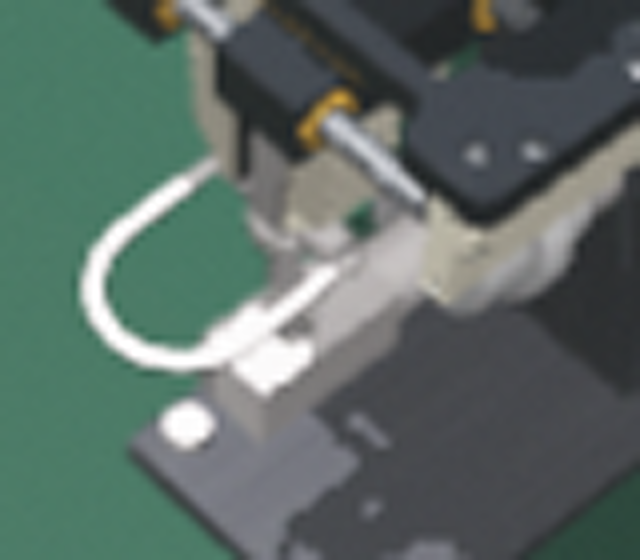

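```bash
python3 -m creep '[[-0.012,0,-0.002,0,-0.02,0],[0,0.006,0,0,0,0],[0,0,0,0,0,0],[0,0,0,0,0,0]]'
python3 - <<'E'
from h import *
s=st();P=np.array(s['position']);R=Rn.from_euler('xyz',s['tool_rot'],degrees=True)
print(R.inv().apply(np.array([512,27,175])-P)/300)
E
```

```text
time_s: 6.77
position: [512.2, 27.4, 178.4]
tool_rot: [-89.9, -0.0, -93.1]
contact_force: [0.4, 0.3, -1.6]
opening: 16.1
6.77 [512.2  27.4 178.4] [-8.993e+01 -2.000e-02 -9.315e+01] F [ 0.4  0.3 -1.6] M [-0.08  0.04  0.01] op 16.1
[ 0.00125211  0.01134887 -0.00044748]
```

Aligned, with the shank tip about 3 mm above the arbor. Next is a light downward feel.

```bash
python3 -m creep '[[0.001,0.006,0,0,0,0],[0,0.006,0,0,0,0],[0,0.006,0,0,0,0]]'; python3 -m creep '[[0,0.006,0,0,0,0],[0,0.006,0,0,0,0]]';python3 -c "
from h import *
s=st()"
```

```text
time_s: 7.02
position: [512.5, 27.2, 173.1]
tool_rot: [-89.9, -0.0, -93.1]
contact_force: [0.1, -1.0, -1.6]
opening: 15.5
time_s: 7.18
position: [512.4, 27.2, 169.0]
tool_rot: [-89.9, -0.0, -93.1]
contact_force: [-0.0, 0.1, -1.3]
opening: 15.7
7.18 [512.4  27.2 169. ] [-8.987e+01 -3.000e-02 -9.312e+01] F [-0.   0.1 -1.3] M [-0.09  0.04 -0.02] op 15.7
```

```bash
python3 -m creep '[[0,0.008,0,0,0,0],[0,0.008,0,0,0,0]]';python3 -m creep '[[0,0.007,0,0,0,0],[0,0.007,0,0,0,0]]'; python3 -c "
from h import *
s=st()"
```

```text
time_s: 7.35
position: [512.4, 27.1, 163.8]
tool_rot: [-89.9, -0.0, -93.1]
contact_force: [-0.8, -0.2, 2.7]
opening: 16.0
time_s: 7.52
position: [511.4, 27.3, 159.2]
tool_rot: [-90.0, -0.0, -93.1]
contact_force: [-1.4, 1.2, -0.0]
opening: 15.7
7.52 [511.4  27.3 159.2] [-9.000e+01 -2.000e-02 -9.312e+01] F [-1.4  1.2 -0. ] M [-0.03  0.46  0.01] op 15.7
```

```bash
python3 -m creep '[[0,0.01,0,0,0,0],[0,0.01,0,0,0,0]]';python3 -m creep '[[0,0.01,0,0,0,0],[0,0.01,0,0,0,0]]'; python3 -c "
from h import *
s=st()"
```

```text
time_s: 7.68
position: [511.0, 27.3, 153.0]
tool_rot: [-90.0, -0.0, -93.1]
contact_force: [-0.9, 0.3, 2.2]
opening: 15.6
time_s: 7.85
position: [511.1, 27.4, 146.8]
tool_rot: [-90.0, -0.0, -93.1]
contact_force: [-2.5, 1.3, 2.6]
opening: 15.8
7.85 [511.1  27.4 146.8] [-9.000e+01 -2.000e-02 -9.311e+01] F [-2.5  1.3  2.6] M [-0.02  0.59 -0.05] op 15.8
```

```bash
python3 -m creep '[[0,0.01,-0.001,0,0,0],[0,0.01,0,0,0,0]]';python3 -m creep '[[0,0.008,0,0,0,0],[0,0.008,0,0,0,0]]'; python3 -c "
from h import *
s=st()"
```

```text
time_s: 8.02
position: [511.0, 27.3, 140.4]
tool_rot: [-90.0, -0.0, -93.1]
contact_force: [-2.2, 0.3, 3.5]
opening: 15.8
time_s: 8.18
position: [511.0, 27.3, 134.9]
tool_rot: [-90.0, -0.0, -93.1]
contact_force: [-2.1, 0.5, 2.7]
opening: 15.7
8.18 [511.   27.3 134.9] [-8.996e+01 -2.000e-02 -9.312e+01] F [-2.1  0.5  2.7] M [-0.15  0.51 -0.02] op 15.7
```

```bash
python3 -m creep '[[0,0.006,0,0,0,0],[0,0.005,0,0,0,0]]';python3 -m creep '[[0,0.006,0,0,0,0],[0,0.006,0,0,0,0]]'; python3 -c "
from h import *
s=st()"
```

```text
time_s: 8.35
position: [511.2, 27.3, 132.7]
tool_rot: [-89.9, -0.0, -93.1]
contact_force: [-11.9, 0.1, 33.0]
opening: 15.8
time_s: 8.52
position: [511.0, 27.3, 132.8]
tool_rot: [-89.8, -0.1, -93.1]
contact_force: [-7.8, -0.1, 18.0]
opening: 15.7
8.52 [511.   27.3 132.8] [-8.982e+01 -5.000e-02 -9.309e+01] F [-7.8 -0.1 18. ] M [ 0.04  1.68 -0.01] op 15.7
```

The flange has bottomed at TCP z ≈ 132.7, against about 133 expected. One reading spiked to 33 N, over the requested 25 N, so I'm easing off straight away.

```bash
python3 -m creep '[[0,-0.001,-0.001,0,0,0],[0,0,0,0,0,0]]'
python3 - <<'E'
from h import *
st()
crop("scene","s_g",300,120,80,80,8)
E
```

```text
time_s: 8.68
position: [510.9, 27.4, 133.4]
tool_rot: [-89.7, -0.1, -93.1]
contact_force: [-1.5, 0.9, 1.2]
opening: 15.7
8.68 [510.9  27.4 133.4] [-8.975e+01 -5.000e-02 -9.309e+01] F [-1.5  0.9  1.2] M [-0.04  0.42 -0.01] op 15.7
```

View pics/s_g.png

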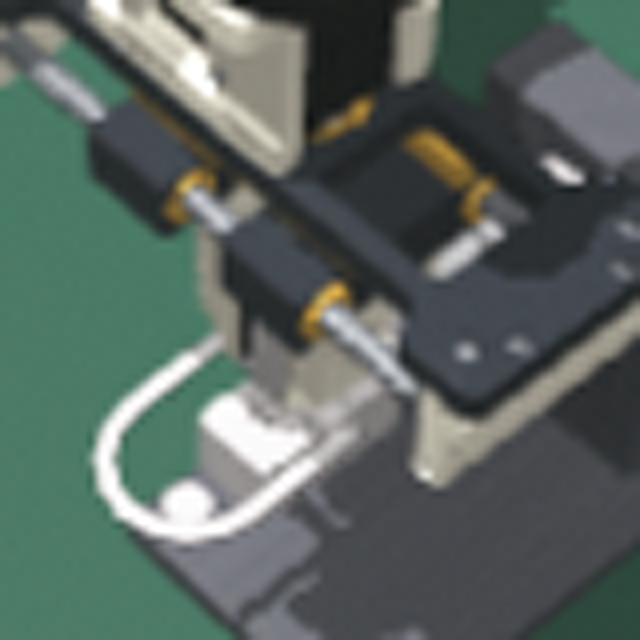

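```bash
python3 -m creep '[[0,0.0015,0,0,0,0]]' ; python3 -m creep '[[0,0.0015,0,0,0,0]]'
```

```text
time_s: 8.82
position: [511.0, 27.3, 132.9]
tool_rot: [-89.8, -0.1, -93.1]
contact_force: [-3.0, -0.2, 9.5]
opening: 15.4
time_s: 8.9
position: [511.0, 27.3, 132.9]
tool_rot: [-89.8, -0.1, -93.1]
contact_force: [-4.9, 0.4, 13.4]
opening: 15.6
```

```bash
python3 -m creep '[[0,0,0,0,0,0],[0,0,0,0,0,0],[0,0,0,0,0,0]]' 126 20; python3 -m creep '[[0,-0.03,0,0,0,0],[0,-0.05,0,0,0,0],[0,-0.05,0,0,0,0],[0,-0.05,0,0,0,0],[0,-0.03,0,0,0,0],[0,0,0,0,0,0]]'
python3 - <<'E'
from h import *
st()
crop("scene","s_h",290,120,100,80,7)
crop("top","t_h",200,140,130,110,5)
E
```

```text
time_s: 9.15
position: [512.2, 27.1, 132.6]
tool_rot: [-89.6, -0.1, -93.1]
contact_force: [0.7, -0.4, -0.5]
opening: 31.3
time_s: 9.65
position: [512.4, 27.0, 199.0]
tool_rot: [-89.7, -0.1, -93.1]
contact_force: [-0.4, -1.3, -0.6]
opening: 46.6
9.65 [512.4  27.  199. ] [-8.966e+01 -7.000e-02 -9.311e+01] F [-0.4 -1.3 -0.6] M [-0.14 -0.01 -0.05] op 46.6
```

View pics/s_h.png

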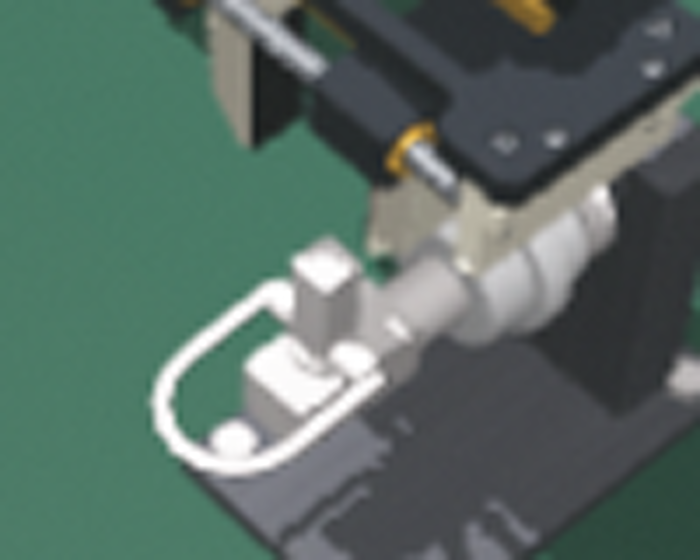

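View pics/t_h.png

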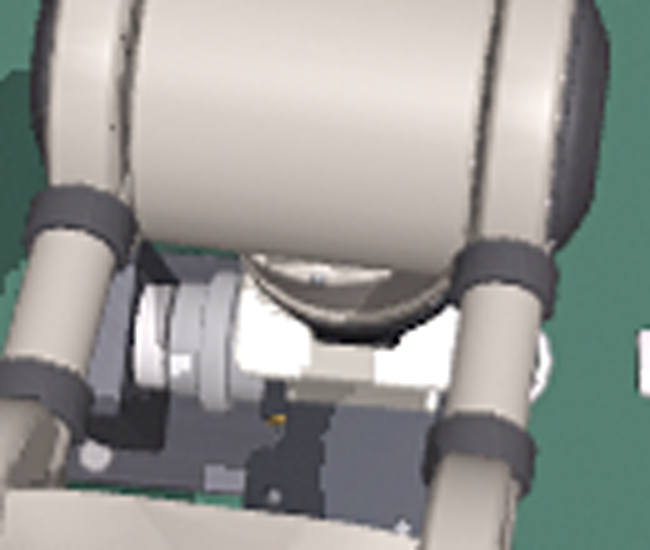

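The pin is seated upright and released: grip block at (327,262) and flange on the arbor at (315,360) in the crop. The ring is level off the free end. Next I'll tilt the hand 30° and straddle the ring's arms with the fingers.

```bash
python3 -m creep '[[0.045,0,-0.002,0,0,0.87],[0.045,0,-0.002,0,0,0.87],[0,0,0,0,0,0.87],[0,0,0,0,0,0.87],[0,0,0,0,0,0.87],[0,0,0,0,0,0.87],[0,0,0,0,0,0],[0,0,0,0,0,0]]'
cat >> h.py <<'E'
def rel(x,z,pin=(511.3,27.2),yaw=-93.1):
    s=st();P=np.array(s['position']);R=Rn.from_euler('xyz',s['tool_rot'],degrees=True).as_matrix()
    a=np.radians(yaw);ex=np.array([np.cos(a),np.sin(a),0]);ey=np.array([-np.sin(a),np.cos(a),0])
    d=P-np.array([*pin,0]); print("rel x,y,z",np.round([d@ex,d@ey,d[2]],1),"tilt",np.round(np.degrees(np.arctan2(-R[:,1]@ex,-R[2,1])),1),"jaw",np.round(np.degrees(np.arctan2(R[1,2],R[0,2])),2),np.round(R[2,2],3))
    t=np.array([*pin,0])+x*ex+np.array([0,0,z]); print("to go shares",np.round(R.T@(t-P)/300,4))
E
python3 -c "
from h import *
rel(28,140)"
```

```text
time_s: 10.42
position: [507.2, 1.9, 190.2]
tool_rot: [-90.1, 31.3, -93.0]
contact_force: [-0.7, 0.3, -1.0]
opening: 46.3
10.42 [507.2   1.9 190.2] [-90.1   31.29 -93.04] F [-0.7  0.3 -1. ] M [-0.36  0.03  0.05] op 46.3
rel x,y,z [ 25.5  -2.7 190.2] tilt 31.3 jaw -2.98 -0.002
to go shares [0.0941 0.1387 0.0094]
```

```bash
python3 -m creep '[[0.02,0.03,0.005,0,0,0],[0.03,0.04,0.003,0,0,0],[0.025,0.04,0.001,0,0,0],[0.01,0.015,0,0,0,0],[0,0,0,0,0,0],[0,0,0,0,0,0]]'; python3 -c "
from h import *
rel(28,130)
crop('scene','s_i',270,110,120,100,6)"
```

```text
time_s: 10.92
position: [509.2, 2.5, 140.6]
tool_rot: [-90.2, 30.6, -92.7]
contact_force: [0.2, 0.2, 0.1]
opening: 46.4
10.92 [509.2   2.5 140.6] [-90.2   30.62 -92.72] F [0.2 0.2 0.1] M [-0.4   0.06  0.06] op 46.4
rel x,y,z [ 24.8  -0.8 140.6] tilt 30.6 jaw -2.62 -0.003
to go shares [0.0273 0.0248 0.0026]
```

View pics/s_i.png

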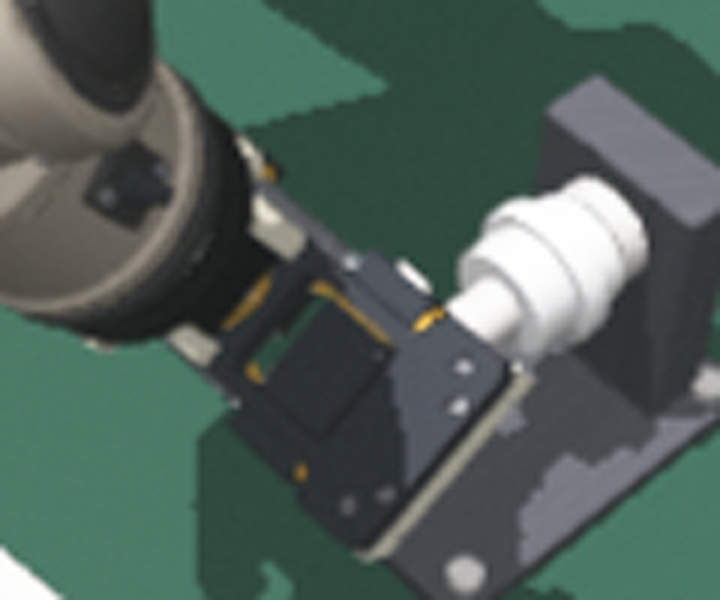

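```bash
python3 -m creep '[[0.015,0.012,0.003,0,0,0],[0.01,0.014,0,0,0,0],[0.009,0.014,0,0,0,0],[0.009,0.014,0,0,0,0]]'; python3 -c "
from h import *
rel(28,95)"
```

```text
time_s: 11.3
position: [511.5, -0.4, 121.3]
tool_rot: [-89.8, 30.5, -92.4]
contact_force: [-0.9, 0.6, 1.9]
opening: 46.5
11.3 [ 5.115e+02 -4.000e-01  1.213e+02] [-89.82  30.48 -92.44] F [-0.9  0.6  1.9] M [-0.18  0.18  0.02] op 46.5
rel x,y,z [ 27.5   1.7 121.3] tilt 30.5 jaw -2.53 0.003
to go shares [ 0.0459  0.0749 -0.0058]
```

```bash
python3 -m creep '[[0.009,0.014,-0.004,0,0.08,0],[0.009,0.014,-0.001,0,0,0],[0.009,0.014,0,0,0,0],[0.009,0.014,0,0,0,0],[0.006,0.01,0,0,0,0]]'; python3 -c "
from h import *
rel(28,95)"
```

```text
time_s: 11.72
position: [510.2, -1.6, 95.7]
tool_rot: [-90.0, 30.5, -93.1]
contact_force: [-0.5, -0.5, 2.2]
opening: 46.4
11.72 [510.2  -1.6  95.7] [-90.05  30.49 -93.07] F [-0.5 -0.5  2.2] M [-0.23  0.08  0.02] op 46.4
rel x,y,z [28.8  0.4 95.7] tilt 30.5 jaw -3.04 -0.001
to go shares [-0.0012  0.0035 -0.0015]
```

```bash
python3 -m creep '[[-0.009,0.01,-0.001,0,0,0],[-0.009,0.01,0,0,0,0],[-0.009,0.01,0,0,0,0],[-0.007,0.008,0,0,0,0]]'; python3 -c "
from h import *
rel(10.7,90)"
```

```text
time_s: 12.05
position: [510.6, 12.1, 88.8]
tool_rot: [-90.1, 30.3, -93.2]
contact_force: [-0.8, -2.6, 0.7]
opening: 46.6
12.05 [510.6  12.1  88.8] [-90.1   30.31 -93.15] F [-0.8 -2.6  0.7] M [-0.6   0.09  0.05] op 46.6
rel x,y,z [15.1  0.1 88.8] tilt 30.3 jaw -3.11 -0.001
to go shares [-0.0146  0.004  -0.0003]
```

```bash
python3 -m creep '[[-0.006,0.003,0,0,0,0],[-0.005,0.003,0,0,0,0]]'; python3 -m creep '[[-0.004,0.002,0,0,0,0],[-0.003,0.002,0,0,0,0]]'; python3 -c "
from h import *
rel(10.7,90)"
```

```text
time_s: 12.22
position: [510.7, 16.6, 88.6]
tool_rot: [-90.1, 30.3, -93.1]
contact_force: [-0.1, -2.2, -0.8]
opening: 46.6
time_s: 12.38
position: [511.0, 18.8, 88.4]
tool_rot: [-90.0, 30.2, -93.1]
contact_force: [-1.6, -9.3, -0.3]
opening: 46.4
12.38 [511.   18.8  88.4] [-90.05  30.16 -93.06] F [-1.6 -9.3 -0.3] M [-1.53  0.3   0.09] op 46.4
rel x,y,z [ 8.4  0.2 88.4] tilt 30.2 jaw -3.04 -0.001
to go shares [ 0.0039 -0.0083 -0.0005]
```

Resistance stepped up to 9 N, as expected at the ring's stop. One more light push to confirm, then I'll back away and look.

```bash
python3 -m creep '[[-0.001,0.0005,0,0,0,0]]';  python3 -m creep '[[0.01,-0.006,0,0,0,0],[0.03,-0.017,0,0,0,0],[0.05,-0.029,0,0,0,0],[0.08,-0.05,0,0,0,0],[0.1,-0.06,0,0,0,0],[0.1,-0.08,0,0,0,0],[0.05,-0.12,0,0,0,0],[0,-0.1,0,0,0,0]]'; python3 -c "
from h import *
st()
crop('scene','s_j',270,110,120,100,6)
crop('top','t_j',190,150,130,110,6)"
```

```text
time_s: 12.47
position: [511.1, 18.6, 88.4]
tool_rot: [-90.0, 30.1, -93.0]
contact_force: [-1.0, -5.7, -0.1]
opening: 46.4
time_s: 13.13
position: [497.6, -162.5, 143.5]
tool_rot: [-90.7, 30.8, -93.0]
contact_force: [1.5, -0.4, -0.7]
opening: 46.4
13.13 [ 497.6 -162.5  143.5] [-90.72  30.8  -92.97] F [ 1.5 -0.4 -0.7] M [-0.39 -0.01 -0.07] op 46.4
```

View pics/s_j.png

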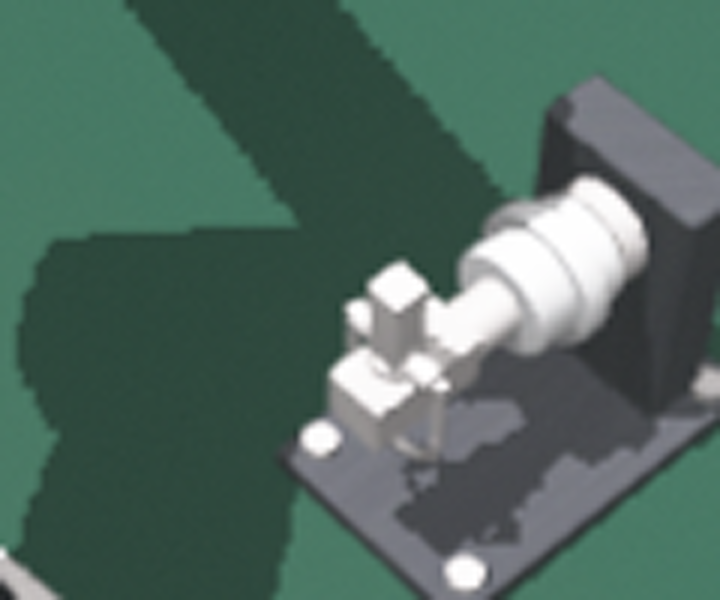

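View pics/t_j.png

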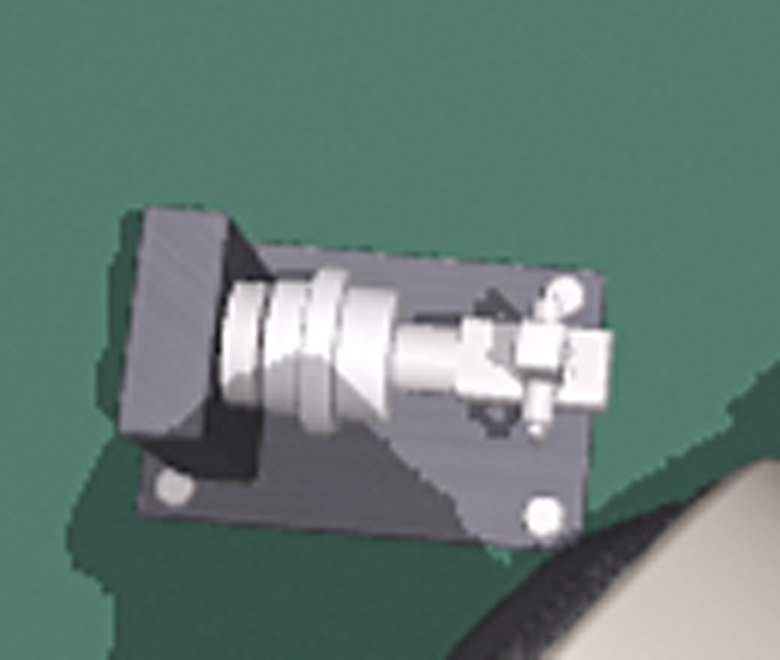

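Run:
```python
from h import *
a=np.radians(-93.1);ex=np.array([np.cos(a),np.sin(a),0]);ey=np.array([-np.sin(a),np.cos(a),0])
S=lambda x,y:("scene",*pix(270,110,6,x,y)); T=lambda x,y:("top",*pix(190,150,6,x,y))
c,e=tri(T(540,343),S(399,285)); print("pin top",np.round(c,1),round(e,1), "z160 top",np.round(onz(*T(540,343),160),1),"scene",np.round(onz(*S(399,285),160),1))
o=np.array([511.5,27.2,0])
f=robot.camera("scene")["frame"]; k=12;u0,v0=320,150
im=cv2.resize(f[v0:v0+45,u0:u0+45,::-1],None,fx=k,fy=k,interpolation=cv2.INTER_CUBIC)
def ring(th):
    pts=[]
    for s,y in [(0,23.5),(36,23.5)]+[(36+23.5*np.sin(t),23.5*np.cos(t)) for t in np.linspace(.1,np.pi-.1,12)]+[(36,-23.5),(0,-23.5)]:
        pts.append(o+ex*s*np.cos(th)+ey*y+np.array([0,0,123-s*np.sin(th)]))
    return proj("scene",pts)
print("bow px at 90",ring(1.571)[8],"at 80",ring(1.4)[8])
for th,col in((1.571,(0,0,255)),(1.4,(255,0,0))):
    for p in ring(th): cv2.circle(im,tuple(int(round(v)) for v in ((p-[u0,v0]+.5)*k-.5)),3,col,1)
cv2.imwrite("pics/s_k.png",im)
```

```text
pin top [511.2  26.6 159.6] 0.8 z160 top [510.9  26.2 160. ] scene [511.6  26.7 160. ]
bow px at 90 [333.94452727 182.02242514] at 80 [330.74260273 184.22071111]
```

View pics/s_k.png

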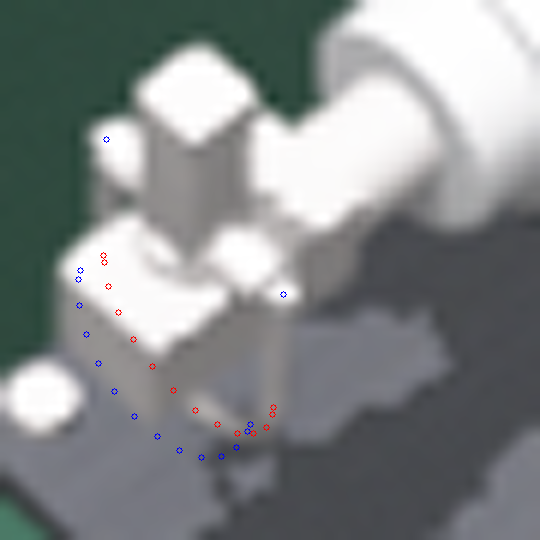

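The visible bow and arm lie on the dots for the ring hanging at 90°, not those for 80°. The pin top measures z = 159.6, against 160 for fully seated. One last check of the bystanders before handing in.

Run:
```python
from h import *
f=robot.camera("scene")["frame"]; g=np.load("pics/scene0.npy")
cv2.imwrite("pics/s_end.png",f[:,:,::-1])
def cen(im,c):
    h=cv2.cvtColor(im,cv2.COLOR_RGB2HSV)
    m=cv2.inRange(h,*c); m[:180]=0; m[330:]=0; M=cv2.moments(m,True); return M["m00"],round(M["m10"]/max(M["m00"],1),1),round(M["m01"]/max(M["m00"],1),1)
for n,c in dict(red=((0,180,120),(4,255,255)),brown=((6,120,60),(18,255,255))).items(): print(n,cen(g,c),cen(f,c))
for n,(x,y,w,h) in dict(oiler=(440,140,45,45),casting=(315,265,45,45),spanner=(245,185,70,60)).items():
    print(n,np.abs(g[y:y+h,x:x+w].astype(int)-f[y:y+h,x:x+w]).mean().round(1))
```

```text
red (334.0, 215.3, 215.9) (60.0, 218.6, 221.7)
brown (434.0, 183.3, 299.6) (424.0, 182.5, 301.8)
oiler 0.7
casting 5.2
spanner 43.9
```

View pics/s_end.png

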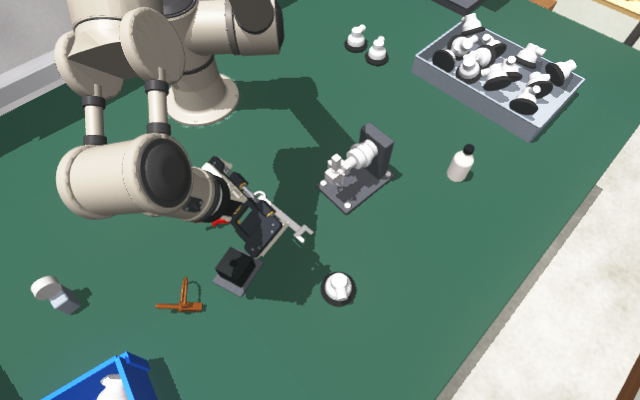

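The full view shows the pin in the arbor at (340,170). The oiler, casting and brown look-alike haven't moved, and the hand only hides part of the spanner and the red look-alike; it stayed well above both. Handing in.

```bash
python3 -c "
from h import *
st(); print(robot.hand_in())"
```

```text
13.33 [ 498.3 -159.5  143.7] [-90.56  30.76 -92.8 ] F [0.4 0.  0.2] M [-0.41  0.08  0.02] op 46.3
the job is handed in; nothing more can be done
None
```

I took the linchpin out of its holder, pushed it through the cross hole until it stopped, and let go. I then swung the ring down over the arbor's end to its stop, and handed in at 13.3 s. The real hole was about 10 mm past nominal, toward the free end.

**Last checks:**
- **Pin seated:** its top measured 159.6 mm high, against 160 expected when fully home.
- **Ring home:** in the scene picture the ring lies where it should when hanging at 90°. At the end of its swing it stopped firmly, with up to 9 N of resistance.
- **Hand clear:** the gripper was well away from everything and the force reading was near zero.
- **Other things:** the oiler, casting and brown look-alike are where they were. The hand hid most of the red look-alike and part of the spanner in the last picture, so I couldn't confirm those two, but it never came near them.

**Over the limit:** as the flange bottomed, one force reading briefly reached 33 N, above the 25 N asked for on the arbor. I eased off at once. The pin top is within about 1 mm of the hole position I measured beforehand, so the arbor does not appear to have moved.

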